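# Move a row of parts to the welding rack in reverse order

### The arm

A 7-joint arm with a two-finger parallel gripper is mounted at the origin on the work surface; the furniture and walls round the work are solid. World frame = base frame: x ahead of the robot, y to its left, z up, the work surface at z = 0. Lengths are in m, angles in rad, forces in N, time in s.
With the tool pointing down it reaches from about 0.425 to 0.875 m from the base axis. Payload 4.7 kg.
Tool frame: the origin (TCP) lies at the very end of the fingers, on their centre line; the grasp point (between the pads) lies 19 mm behind it; z points along the fingers, y is the line along which they close (so a half turn about z gives the same grasp; the last joint's range is limited). The gripper opens to 87 mm and grips with 3 to 60 N. Pads are 19 mm wide; open, the fingers measure 117 mm over their backs; the gripper's body (75 mm by 190 mm) begins 51 mm behind the grasp point.
Start: joints at [1.176, 0.321, -0.07, 1.45, 0.023, 1.371, -0.057], TCP at [0.258, -0.596, 0.223] pointing down, gripper open.
Joint ranges: [-2.86, 2.86], [-0.3, 2.09], [-1.38, 1.24], [0.06, 2.45], [-1.56, 4.7], [0.09, 2.05], [-2.69, 2.69]. Speed limits (rad/s): [2.57, 2.57, 3.14, 3.14, 3.14, 3.14, 3.14].

### API

Orientations are given as a rotation vector (axis times angle).
In Python, from bench import ctrl, get_image, job gives the robot as it stands.
- The arm moves only by the shell command python3 -m crank 'ROWS' [FORCE]. ROWS is JSON, a list that holds one entry, the list of rows, each a list of 5 numbers: the shift along the tool's x, y, z in mm, then the turn about the tool's z in rad, then the closure, from -1 (fully open) to 1 (shut), so that 0 is half open. A call has 1 to 10 rows; each row shifts and turns the commanded pose from where the row before left it, along the tool's axes as they then stand; what a row does not reach is not made up. A row lasts 1/12 s, in which the tool goes at most 41.7 mm and 7.16 degrees, less where a joint would pass 70% of its speed; a pose out of reach is approached as far as the arm can. A call with a gripper value outside its range is refused whole. The fingers move at their own pace and stop on an object; FORCE is the grip in N (left out, the last holds). Time passes only in rows, so rows that do not move let the fingers close. It gives the time, the measured TCP pose, the force, the opening and the grip force at its end, in the units of the state.
- ctrl.get_state(): the state, without advancing time (a new reading comes with each control period).
- get_image(name): name is "scene" or "top" or "wrist"; returns a dict with "pixels" (384x512x3 uint8, red, green, blue), "fx", "fy", "cx", "cy" (pixels), "T" (4x4, takes a point from camera to world coordinates); the wrist camera has in their place "T_tool_cam" (4x4, takes a point from camera to tool coordinates, whose origin is the TCP and whose axes are the flange's). Camera axes: x right, y down, z forward; pixel columns grow to the right and rows downward; lengths in m; the calibration is good to about 2 mm. The wrist camera is an equidistant fisheye: a pixel r from the principal point sees the ray r / f radians off the axis. A picture is of the moment at which its call begins: read the wrist's pose just before it. There is no depth.
- job.close_job(): hands the job in; it is judged then, once.
The state is a dict: "time": time; "joint_positions": joint angles; "qd": joint speeds; "joint_torque": joint torques, N m; "position": TCP position; "tool_rot": TCP orientation; "ft_force": force on the tool from outside, world axes, zero at the start; "torque": the same for the moment, N m; "grip_width": opening from 0.0 (shut) to 1.0 (fully open); "grip_force": force on a finger pad.
Only numpy, scipy, OpenCV 4.12 (cv2) and the standard library are available. Lean on these libraries where they do the work, as an engineer would, in place of code of your own. Each camera call takes 0.05 s, during which the arm holds its last target. There are 200 camera calls.

### The job

The four parts lie in the full rack in the order they were cut, but they will be fitted last one first: move them all to the empty rack in reverse order, so that the part lying farthest left, as you look from the robot, ends farthest right, and so on along the row. Set one part flat on the middle of each pad, lying across the row as it lay before, and let go of everything.

Things in the scene. Friction and masses are not known exactly. Their poses are not given: they have to be found in the camera images.
- old_rack: The full rack: dark steel plate 130 (x) by 270 (y) by 8 mm, fixed, left or right of the table's middle, with four wooden pads (listed separately) centred at y = +105, +35, -35, -105 mm, x = 0. Origin: centre of its underside, on the table; x across the row, y along the row to the robot's left, z up; yaw within 0.2 of 0. 
- new_rack: The empty rack, on the other side: aluminium plate 130 (x) by 270 (y) by 8 mm, fixed, with four wooden pads 110 (x) by 50 (y) mm, no walls, tops 14 mm above the table, centred at y = +105, +35, -35, -105 mm, x = 0 (dark line across each pad at x = 0). Origin: centre of its underside, on the table; x across the row, y along the row to the robot's left, z up; yaw within 0.2 of 0. 
- square_tube_centre (a point): Short piece of dark square steel tube lying flat, 40 wide, 85 long, 40 mm high, 0.32 kg. This point: its centre, half-way up; its y axis runs along its length.
- round_bar_centre (a point): Brown (rusty) round bar lying flat, 20 mm in diameter, 140 mm long, 0.34 kg; it does not roll; its ends overhang its pad by 15 mm. This point: its centre, half-way up; its y axis runs along its length.
- large_nut_centre (a point): Large dark hexagon nut lying flat, 35 mm across flats, 39 mm across corners, 19 mm high, 0.11 kg. This point: its centre, half-way up. Two flats face along its x axis, corners along its y axis; at the start y runs across the row, so that two flats face its neighbours.
- magnet_block_centre (a point): Magnet block, blue with a light band, 35 wide, 51 long, 30 mm high, 0.22 kg (it attracts nothing here). This point: its centre, half-way up; its y axis runs along its length.
- pad_square_tube: The fixed wooden pad of the old rack on which the square tube lies at the start, 110 by 50 by 6 mm (all four look alike): it tells which place in the row the square tube had. Origin: centre of its underside, 8 mm above the table, axes as the old rack's. The square tube lies centred on it within 4 mm, its y axis along the pad's x axis within 0.05 rad.
- pad_round_bar: The fixed wooden pad of the old rack on which the round bar lies at the start, 110 by 50 by 6 mm (all four look alike): it tells which place in the row the round bar had. Origin: centre of its underside, 8 mm above the table, axes as the old rack's. The round bar lies centred on it within 4 mm, its y axis along the pad's x axis within 0.05 rad.
- pad_large_nut: The fixed wooden pad of the old rack on which the large nut lies at the start, 110 by 50 by 6 mm (all four look alike): it tells which place in the row the large nut had. Origin: centre of its underside, 8 mm above the table, axes as the old rack's. The large nut lies centred on it within 4 mm, its y axis along the pad's x axis within 0.05 rad.
- pad_magnet_block: The fixed wooden pad of the old rack on which the magnet block lies at the start, 110 by 50 by 6 mm (all four look alike): it tells which place in the row the magnet block had. Origin: centre of its underside, 8 mm above the table, axes as the old rack's. The magnet block lies centred on it within 4 mm, its y axis along the pad's x axis within 0.05 rad.
Not all that is in view belongs to the job. Leave any purple look-alike of the part that bears square_tube_centre alone.

How it is judged:
At the end, for the whole second after the job is handed in: Every part lies on the new rack's pad that mirrors its old place (from the left 1, 2, 3, 4 become 4, 3, 2, 1), centred within 15 mm each way, at its resting height within 5 mm; tube, bar and block across the row within 0.2 rad (the nut's yaw is free); all at rest (((y of pad_square_tube in the frame of old_rack between 0.085 and 0.125 m and y of square_tube_centre in the frame of new_rack between -0.12 and -0.09 m) or (y of pad_square_tube in the frame of old_rack between 0.015 and 0.055 m and y of square_tube_centre in the frame of new_rack between -0.05 and -0.02 m) or (y of pad_square_tube in the frame of old_rack between -0.055 and -0.015 m and y of square_tube_centre in the frame of new_rack between 0.02 and 0.05 m) or (y of pad_square_tube in the frame of old_rack between -0.125 and -0.085 m and y of square_tube_centre in the frame of new_rack between 0.09 and 0.12 m)) and x of square_tube_centre in the frame of new_rack between -0.015 and 0.015 m and z of square_tube_centre in the frame of new_rack between 0.029 and 0.039 m and angle between the y axis of each of square_tube_centre, round_bar_centre, magnet_block_centre and the x axis of new_rack, either way round below 0.2 rad and linear speed of each of square_tube, round_bar, large_nut, magnet_block below 0.02 m/s and ((y of pad_round_bar in the frame of old_rack between 0.085 and 0.125 m and y of round_bar_centre in the frame of new_rack between -0.12 and -0.09 m) or (y of pad_round_bar in the frame of old_rack between 0.015 and 0.055 m and y of round_bar_centre in the frame of new_rack between -0.05 and -0.02 m) or (y of pad_round_bar in the frame of old_rack between -0.055 and -0.015 m and y of round_bar_centre in the frame of new_rack between 0.02 and 0.05 m) or (y of pad_round_bar in the frame of old_rack between -0.125 and -0.085 m and y of round_bar_centre in the frame of new_rack between 0.09 and 0.12 m)) and x of round_bar_centre in the frame of new_rack between -0.015 and 0.015 m and z of round_bar_centre in the frame of new_rack between 0.019 and 0.029 m and ((y of pad_large_nut in the frame of old_rack between 0.085 and 0.125 m and y of large_nut_centre in the frame of new_rack between -0.12 and -0.09 m) or (y of pad_large_nut in the frame of old_rack between 0.015 and 0.055 m and y of large_nut_centre in the frame of new_rack between -0.05 and -0.02 m) or (y of pad_large_nut in the frame of old_rack between -0.055 and -0.015 m and y of large_nut_centre in the frame of new_rack between 0.02 and 0.05 m) or (y of pad_large_nut in the frame of old_rack between -0.125 and -0.085 m and y of large_nut_centre in the frame of new_rack between 0.09 and 0.12 m)) and x of large_nut_centre in the frame of new_rack between -0.015 and 0.015 m and z of large_nut_centre in the frame of new_rack between 0.0185 and 0.0285 m and ((y of pad_magnet_block in the frame of old_rack between 0.085 and 0.125 m and y of magnet_block_centre in the frame of new_rack between -0.12 and -0.09 m) or (y of pad_magnet_block in the frame of old_rack between 0.015 and 0.055 m and y of magnet_block_centre in the frame of new_rack between -0.05 and -0.02 m) or (y of pad_magnet_block in the frame of old_rack between -0.055 and -0.015 m and y of magnet_block_centre in the frame of new_rack between 0.02 and 0.05 m) or (y of pad_magnet_block in the frame of old_rack between -0.125 and -0.085 m and y of magnet_block_centre in the frame of new_rack between 0.09 and 0.12 m)) and x of magnet_block_centre in the frame of new_rack between -0.015 and 0.015 m and z of magnet_block_centre in the frame of new_rack between 0.024 and 0.034 m); the robot touches nothing.
It also fails if it takes over 109 s, if anything falls off the work surface, if the arm or the gripper's body presses on something with over 40 N, if the wrist force passes 120 N, or if a joint passes its speed limit or range.

## Working session

There is one attempt and no reset: what is moved stays moved. The work goes in short steps, Python scripts to look and compute and a shell command to move; the robot and the scene stay as the last step left them, time stands still between calls to the robot, and variables do not carry over. Pictures are saved under pics/ and viewed, at most 14 in all, crops included, and the job is handed in when it is done.

```bash
mkdir -p pics; ls; python3 - <<'E'
from bench import ctrl,get_image,job
import cv2,numpy as np
np.set_printoptions(precision=4,suppress=True)
print(ctrl.get_state())
for n in ("top","scene"):
    d=get_image(n); cv2.imwrite(f"pics/{n}0.png",d["pixels"][:,:,::-1]); print(n,d["fx"],d["fy"],d["cx"],d["cy"],d["T"])
E
```

```text
pics
{'time': 0.0, 'joint_positions': array([ 1.1761,  0.3218, -0.0701,  1.4517,  0.0226,  1.3708, -0.0569]), 'qd': array([ 0.0008, -0.0005, -0.0001, -0.001 , -0.0003,  0.001 , -0.0021]), 'joint_torque': array([  0.0006, -49.1289,  -0.4031, -31.253 ,  -0.0638,   0.0435,
         0.0002]), 'position': array([ 0.2581, -0.596 ,  0.2215]), 'tool_rot': array([-3.0744, -0.6374,  0.0008]), 'ft_force': array([-0.1035, -0.9416,  0.1433]), 'torque': array([-0.0193, -0.0102,  0.0208]), 'grip_force': 0.0, 'grip_width': 1.0019417829530912}
top 494.2947956564581 494.2947956564581 256.5214007342091 196.6551950214015 [[ 0.023  -0.9969  0.0759  0.4426]
 [-0.9997 -0.0224  0.0085 -0.1563]
 [-0.0067 -0.076  -0.9971  1.6062]
 [ 0.      0.      0.      1.    ]]
scene 495.59839574826646 495.59839574826646 262.1100347302077 185.7434591528975 [[-0.8571 -0.349   0.3789 -0.0214]
 [-0.5148  0.5535 -0.6547  0.8682]
 [ 0.0188 -0.7562 -0.6541  1.0615]
 [ 0.      0.      0.      1.    ]]
```

View pics/top0.png

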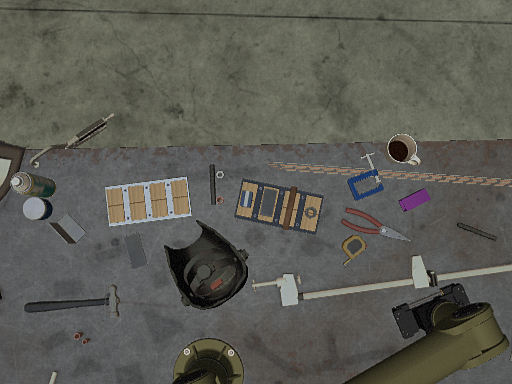

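View pics/scene0.png

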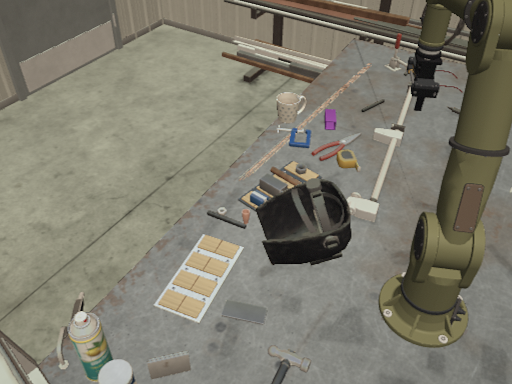

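Top view: the empty rack is at about (148,201) and the full rack at about (280,205). The full rack holds, left to right, blue magnet block (246,198), dark tube (268,203), brown bar (290,207) and nut (311,212). The purple look-alike is at (414,200). A welding helmet stands near (207,265), between the arm and the racks.

```bash
cat >h.py <<'E'
import cv2,numpy as np
from scipy.spatial.transform import Rotation as R
np.set_printoptions(precision=4,suppress=True)
def ray(d,uv,z):
    "pixels -> world points on plane z (pinhole cameras)"
    uv=np.atleast_2d(np.asarray(uv,float)); T=d["T"]
    r=np.c_[(uv[:,0]-d["cx"])/d["fx"],(uv[:,1]-d["cy"])/d["fy"],np.ones(len(uv))]@T[:3,:3].T
    return (T[:3,3]+r*((z-T[2,3])/r[:,2])[:,None])[:,:2]
E
python3 - <<'E'
from h import *; from bench import get_image
d=get_image("top"); im=d["pixels"]; hsv=cv2.cvtColor(im,cv2.COLOR_RGB2HSV)
c=im[165:240,95:335]; cv2.imwrite("pics/crop1.png",cv2.resize(c[:,:,::-1],None,fx=3.3,fy=3.3,interpolation=cv2.INTER_CUBIC))
m=cv2.inRange(hsv,(8,60,110),(28,200,255)); m[:165]=0;m[240:]=0;m[:,:95]=0;m[:,335:]=0
n,l,s,ce=cv2.connectedComponentsWithStats(m)
for i in range(1,n):
    if s[i,4]>25: print(s[i],ce[i],ray(d,ce[i],.014)[0])
E
```

```text
[281 165  54   5  65] [308.4615 166.4462] [ 0.6657 -0.309 ]
[171 180  19  35 497] [179.5875 196.8431] [0.5575 0.1059]
[149 183  19  35 492] [158.1748 199.563 ] [0.5471 0.1749]
[236 182  22  36 334] [247.1587 199.4371] [ 0.554  -0.1128]
[128 185  19  35 493] [136.6471 202.3854] [0.5364 0.2442]
[258 186  21  36 170] [267.8059 206.6706] [ 0.5321 -0.18  ]
[106 188  19  35 493] [115.2333 205.069 ] [0.5262 0.3132]
[279 191  11  34 152] [283.9474 206.9408] [ 0.5324 -0.232 ]
[289 193  11  34 145] [294.531  209.5172] [ 0.5249 -0.2662]
[300 195  22  36 409] [310.4156 212.8924] [ 0.5152 -0.3175]
```

View pics/crop1.png

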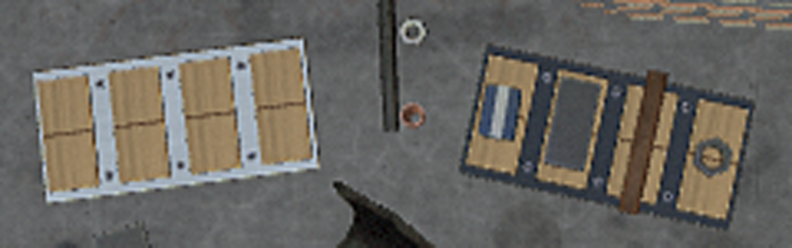

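The crop confirms the row. Old rack, left to right: block, tube, bar, nut, so on the new rack the left-to-right order becomes nut, bar, tube, block. The arm has to reach over the helmet, so I need its height.

```bash
python3 - <<'E'
from h import *
a=cv2.imread("pics/top0.png")[210:320,150:260]; b=cv2.imread("pics/scene0.png")[165:275,250:360]
cv2.imwrite("pics/helm.png",cv2.resize(np.hstack([a,b]),None,fx=3.6,fy=3.6,interpolation=cv2.INTER_CUBIC))
E
```

```text
(no output)
```

View pics/helm.png

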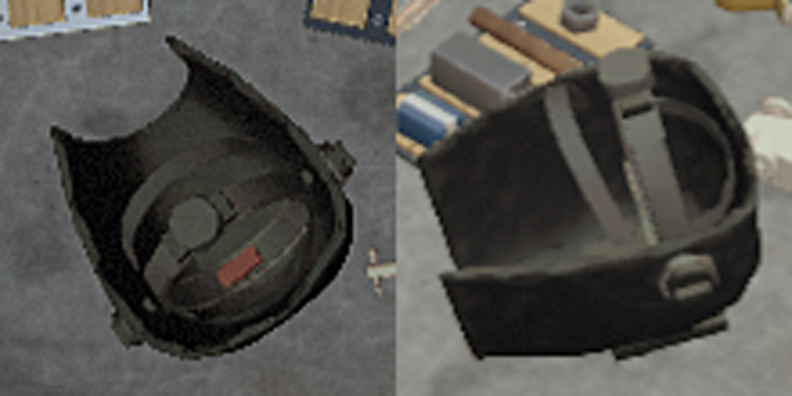

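The knob is at top pixel (204,272) and scene pixel (314,184). The horn tips are at top (197,221) and (165,246), and scene (257,208) and (263,242).

```bash
python3 - <<'E'
from h import *; from bench import get_image
d=get_image("top"); s=get_image("scene")
P=[np.array([[c["fx"],0,c["cx"]],[0,c["fy"],c["cy"]],[0,0,1]])@np.linalg.inv(c["T"])[:3] for c in (d,s)]
for a,b in (((204.2,271.7),(313.6,183.9)),((197,221),(256.7,208)),((165.3,246),(263,242)),((247,272),(349,230)),((248,262),(350,215))):
    x=cv2.triangulatePoints(*P,np.float64(a),np.float64(b)).ravel(); print(x[:3]/x[3])
im=d["pixels"];hsv=cv2.cvtColor(im,cv2.COLOR_RGB2HSV)
w=cv2.inRange(hsv,(8,60,110),(28,200,255))
# old rack: convex outline of plate incl. parts-free region; dark navy plate + wood
m=(cv2.inRange(hsv,(105,40,30),(135,255,110))|w); m[:172]=0;m[238:]=0;m[:,:230]=0;m[:,328:]=0
m=cv2.morphologyEx(m,cv2.MORPH_CLOSE,np.ones((5,5)))
c=max(cv2.findContours(m,0,2)[0],key=cv2.contourArea)
r=cv2.minAreaRect(c);print(r,ray(d,r[0],.01),ray(d,cv2.boxPoints(r),.01))
st=dict(block=(cv2.inRange(hsv,(100,100,60),(125,255,255)),.044,(236,182,260,218)))
bl=st["block"][0];ys,xs=np.nonzero(bl[180:215,232:262]);print("blue",xs.min()+232,xs.max()+232,ys.min()+180,ys.max()+180)
for u,v in ((246.5,198.5),(268,203),(290,207.5),(311,212)): print(hsv[round(v),round(u)])
E
```

```text
[ 0.3382 -0.0084  0.26  ]
[0.4779 0.0312 0.1387]
[0.402  0.1239 0.1328]
[ 0.2932 -0.1288  0.019 ]
[ 0.3148 -0.1364  0.0666]
((262.1902160644531, 202.61216735839844), (49.09965133666992, 38.972408294677734), 12.094757080078125) [[ 0.5451 -0.1616]] [[ 0.498  -0.0719]
 [ 0.6224 -0.0951]
 [ 0.5923 -0.2516]
 [ 0.4684 -0.2275]]
blue 235 261 182 213
[ 68   6 164]
[110  10  74]
[ 10 104  93]
[ 19  91 162]
```

The helmet tops out at z ≈ 0.26 near (0.34, 0), and its horns at about 0.14. The wrist stays far above that, so I'll travel at TCP z ≥ 0.2. First I'll go over the old rack for a wrist view.

```bash
cat >>h.py <<'E'
from bench import ctrl
def plan(x,y,z,row_yaw):
    "tool-frame shift (mm), then turn (rad), to put TCP at x,y,z with the closing line at row_yaw+90deg"
    s=ctrl.get_state(); Rt=R.from_rotvec(s["tool_rot"]).as_matrix(); p=np.array(s["position"])
    d=Rt.T@(np.array([x,y,z])-p)*1000
    a=np.arctan2(Rt[1,1],Rt[0,1]); t=row_yaw+np.pi/2-a; t=(t+np.pi/2)%np.pi-np.pi/2
    print("t %.1f"%s["time"],"pos",p,"shift mm",d.round(1),"turn %.3f"%-t,"tilt",Rt[:,2].round(3),"w %.3f gf %.1f"%(s["grip_width"],s["grip_force"]),"F",s["ft_force"].round(1),"q1,q7",s["joint_positions"][[0,6]].round(2))
E
python3 -c "
from h import *
plan(.50,-.22,.30,-.18)"
```

```text
t 0.2 pos [ 0.2582 -0.5962  0.222 ] shift mm [ 371.4 -249.2  -77.8] turn 0.589 tilt [-0.     0.001 -1.   ] w 1.003 gf 0.0 F [0.1 0.6 0.4] q1,q7 [ 1.18 -0.06]
```

```bash
python3 -m crank '[[[31,-21,-6.5,0,-1],[31,-21,-6.5,0,-1],[31,-21,-6.5,0,-1],[31,-21,-6.5,0,-1],[31,-21,-6.5,0,-1],[31,-21,-6.5,0,-1],[31,-21,-6.5,0,-1],[31,-21,-6.5,0,-1],[31,-21,-6.5,0,-1],[31,-21,-6.5,0,-1]]]' && python3 -m crank '[[[31,-21,-6.5,0,-1],[31,-21,-6.5,0,-1],[0,0,0,0.118,-1],[0,0,0,0.118,-1],[0,0,0,0.118,-1],[0,0,0,0.118,-1],[0,0,0,0.118,-1],[0,0,0,0,-1],[0,0,0,0,-1]]]' && python3 - <<'E'
from h import *; from bench import get_image
plan(.5,-.22,.3,-.18)
d=get_image("wrist"); cv2.imwrite("pics/w1.png",d["pixels"][:,:,::-1]); print({k:v for k,v in d.items() if k!="pixels"})
E
```

```text
time: 1.08
position: [0.4599, -0.2788, 0.288]
tool_rot: [3.076, 0.637, 0.0]
ft_force: [0.8, -0.3, -0.7]
grip_width: 0.996
grip_force: 0.0
time: 1.83
position: [0.4994, -0.2173, 0.3005]
tool_rot: [3.129, -0.279, -0.0]
ft_force: [0.1, 0.9, 0.2]
grip_width: 0.999
grip_force: 0.0
t 1.8 pos [ 0.4994 -0.2173  0.3005] shift mm [1.  2.6 0.5] turn 0.002 tilt [-0. -0. -1.] w 0.999 gf 0.0 F [0.1 0.9 0.2] q1,q7 [ 0.7  -1.41]
{'fx': 297.3186396354542, 'fy': 297.3186396354542, 'cx': 248.04983021427242, 'cy': 193.6916857537452, 'T_tool_cam': array([[-0.0001, -0.968 , -0.2511,  0.0685],
       [ 1.    , -0.0005,  0.0012,  0.0013],
       [-0.0013, -0.2511,  0.968 , -0.1618],
       [ 0.    ,  0.    ,  0.    ,  1.    ]])}
```

View pics/w1.png

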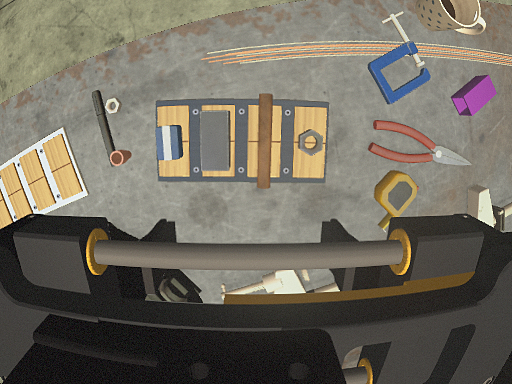

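Wrist view: rack corners at about (158,101), (327,100), (326,182) and (158,182). The block is at (170,142), the tube (215,140), the bar (265,140) and the nut (311,142). I'll measure these by colour masks.

```bash
cat >>h.py <<'E'
def wray(d,s,uv,z):
    "wrist fisheye pixels -> world xy on plane z"
    uv=np.asarray(uv,float).reshape(-1,2)-[d["cx"],d["cy"]]; r=np.linalg.norm(uv,axis=1); th=r/d["fx"]
    v=np.c_[uv*(np.sin(th)/np.maximum(r,1e-9))[:,None],np.cos(th)]
    T=np.eye(4);T[:3,:3]=R.from_rotvec(s["tool_rot"]).as_matrix();T[:3,3]=s["position"];T=T@d["T_tool_cam"]
    v=v@T[:3,:3].T; return (T[:3,3]+v*((z-T[2,3])/v[:,2])[:,None])[:,:2]
def rect(d,s,mask,z):
    "largest blob -> world min-area rectangle: centre, sizes mm, yaw of its long side"
    c=max(cv2.findContours(mask,cv2.RETR_EXTERNAL,cv2.CHAIN_APPROX_NONE)[0],key=cv2.contourArea)
    b=cv2.boxPoints(cv2.minAreaRect((wray(d,s,c,z)*1000).astype(np.float32)))
    e=[b[1]-b[0],b[2]-b[1]]; e.sort(key=np.linalg.norm); a=np.arctan2(e[1][1],e[1][0])
    return b.mean(0).round(1),[float(np.linalg.norm(q).round(1)) for q in e],round(float((a+np.pi/2)%np.pi-np.pi/2),3)
E
python3 - <<'E'
from h import *; from bench import get_image
s=ctrl.get_state(); d=get_image("wrist"); im=d["pixels"]; hsv=cv2.cvtColor(im,cv2.COLOR_RGB2HSV)
for u,v in ((170,142),(162,142),(215,140),(265,150),(265,110),(311,132),(235,175),(235,140),(90,190),(160,104),(335,140),(208,103)): print((u,v),hsv[v,u],im[v,u])
# rack from hand-read corners at plate top
q=wray(d,s,[(158,101),(327,100),(326,182),(158,182)],.008); print(q,q.mean(0))
E
```

```text
(170, 142) [ 58  15 200] [189 200 188]
(162, 142) [108  88 139] [ 91 111 139]
(215, 140) [ 30   6 120] [120 120 117]
(265, 150) [ 14 110 151] [151 116  86]
(265, 110) [ 15 107 138] [138 109  80]
(311, 132) [ 34  27 130] [128 130 116]
(235, 175) [104  52 107] [ 85  97 107]
(235, 140) [106  51 104] [ 83  93 104]
(90, 190) [ 24  16 162] [162 160 152]
(160, 104) [105  39 104] [ 88  96 104]
(335, 140) [ 24  29 123] [123 120 109]
(208, 103) [102  36 105] [ 90  99 105]
[[ 0.6216 -0.0992]
 [ 0.5758 -0.3566]
 [ 0.4475 -0.3366]
 [ 0.4955 -0.071 ]] [ 0.5351 -0.2159]
```

```bash
python3 - <<'E'
from h import *; from bench import get_image
s=ctrl.get_state(); d=get_image("wrist"); im=d["pixels"]; hsv=cv2.cvtColor(im,cv2.COLOR_RGB2HSV)
def roi(m,b):
    o=np.zeros_like(m);o[b[1]:b[3],b[0]:b[2]]=m[b[1]:b[3],b[0]:b[2]]; return cv2.morphologyEx(o,cv2.MORPH_OPEN,np.ones((3,3)))
H,S,V=[c.astype(int) for c in cv2.split(hsv)]
wood=((H>=8)&(H<=28)&(S>70)&(V>165)).astype(np.uint8)*255; inv=255-wood
R4=lambda *a:print(*a)
nb=roi(inv,(157,112,184,172)); print("block",rect(d,s,nb,.044))
tube=roi(((S<28)&(V>60)).astype(np.uint8)*255,(197,106,232,176)); print("tube",rect(d,s,tube,.054))
bar=roi(((H>=5)&(H<=20)&(S>75)&(V<175)).astype(np.uint8)*255,(255,85,275,195)); print("bar",rect(d,s,bar,.024))
nut=roi((S<50).astype(np.uint8)*255,(296,120,326,165)); print("nut",rect(d,s,nut,.033))
cv2.imwrite("pics/masks.png",cv2.resize(np.hstack([np.maximum.reduce([nb,tube,bar,nut])[80:200,140:340],cv2.cvtColor(im[80:200,140:340],cv2.COLOR_RGB2GRAY)]),None,fx=2,fy=2))
for k in (105,35,-35,-105): print(k,np.array([535.1,-215.9])+k*np.array([.177,.984]))
E
```

```text
block (array([ 554.6, -114.1], dtype=float32), [38.0, 50.900001525878906], -0.217)
tube (array([ 545.4, -177.6], dtype=float32), [43.0, 82.5], -0.184)
bar (array([ 528.5, -249. ], dtype=float32), [20.600000381469727, 141.0], -0.19)
nut (array([ 517.4, -316.2], dtype=float32), [33.20000076293945, 35.5], -0.154)
105 [ 553.685 -112.58 ]
35 [ 541.295 -181.46 ]
-35 [ 528.905 -250.34 ]
-105 [ 516.515 -319.22 ]
```

View pics/masks.png

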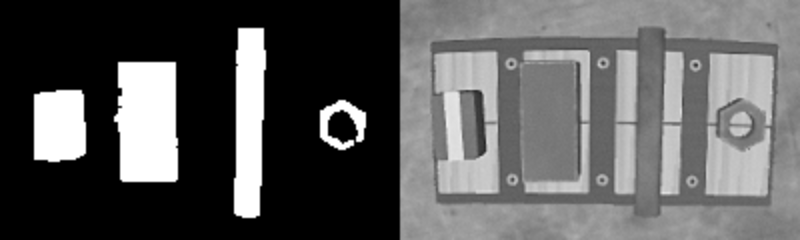

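The masks agree with the rack geometry (yaw −0.178), and the order holds. Nut first.

```bash
python3 -c "
from h import *
plan(.5172,-.3172,.016,-.17)"
```

```text
t 2.0 pos [ 0.4995 -0.2174  0.3005] shift mm [ 35.2  95.1 284.5] turn -0.009 tilt [-0. -0. -1.] w 0.997 gf 0.0 F [-0.3 -0.2 -0.1] q1,q7 [ 0.7  -1.41]
```

```bash
python3 -m crank '[[[12,32,0,0,-0.26],[12,32,0,0,-0.26],[11,31,0,0,-0.26],[0,0,40,0,-0.26],[0,0,40,0,-0.26],[0,0,40,0,-0.26],[0,0,40,0,-0.26],[0,0,40,0,-0.26],[0,0,30,0,-0.26],[0,0,0,0,-0.26]]]' 25; python3 -c "
from h import *
plan(.5172,-.3172,.016,-.17)"
```

```text
time: 2.82
position: [0.5118, -0.3145, 0.0632]
tool_rot: [-3.123, 0.281, 0.018]
ft_force: [-1.1, 0.4, -1.1]
grip_width: 0.631
grip_force: 0.0
t 2.8 pos [ 0.5118 -0.3145  0.0632] shift mm [ 6.3  1.9 47.1] turn -0.010 tilt [-0.011  0.007 -1.   ] w 0.631 gf 0.0 F [-1.1  0.4 -1.1] q1,q7 [ 0.75 -1.33]
```

```bash
python3 -m crank '[[[0,0,0,0,-0.26],[0,0,0,0,-0.26],[0,0,0,0,-0.26]]]'; python3 -c "
from h import *
plan(.5172,-.3172,.016,-.17)"
```

```text
time: 3.07
position: [0.5189, -0.3182, 0.0737]
tool_rot: [3.126, -0.283, 0.007]
ft_force: [0.8, -0.2, 0.3]
grip_width: 0.632
grip_force: 0.0
t 3.1 pos [ 0.5189 -0.3182  0.0737] shift mm [-2.2 -0.8 57.7] turn -0.011 tilt [ 0.004 -0.003 -1.   ] w 0.632 gf 0.0 F [ 0.8 -0.2  0.3] q1,q7 [ 0.75 -1.33]
```

```bash
python3 -m crank '[[[-1,0,20,0,-0.26],[-1,0,20,0,-0.26],[0,0,12,0,-0.26],[0,0,5,0,-0.26],[0,0,0,0,-0.26],[0,0,0,0,-0.26],[0,0,0,0,-0.26]]]'; python3 -c "
from h import *
plan(.5172,-.3172,.016,-.17)"
```

```text
time: 3.65
position: [0.516, -0.3173, 0.015]
tool_rot: [3.128, -0.284, 0.004]
ft_force: [0.5, -0.1, 0.2]
grip_width: 0.63
grip_force: 0.0
t 3.6 pos [ 0.516  -0.3173  0.015 ] shift mm [ 1.2 -0.4 -0.9] turn -0.011 tilt [ 0.002 -0.001 -1.   ] w 0.630 gf 0.0 F [ 0.5 -0.1  0.2] q1,q7 [ 0.75 -1.35]
```

```bash
python3 -m crank '[[[0,0,-1,0,1],[0,0,0,0,1],[0,0,0,0,1],[0,0,0,0,1],[0,0,0,0,1],[0,0,0,0,1],[0,0,0,0,1]]]' 25; python3 -m crank '[[[0,0,-10,0,1],[0,0,-25,0,1],[0,0,-35,0,1],[0,0,-35,0,1],[0,0,-35,0,1],[0,0,-35,0,1],[0,0,-20,0,1],[0,0,0,0,1],[0,0,0,0,1]]]'; python3 -c "
from h import *
plan(.5262,.3132,.21,.15)"
```

```text
time: 4.23
position: [0.5152, -0.3165, 0.0149]
tool_rot: [-3.129, 0.284, -0.001]
ft_force: [-1.1, 2.2, 3.5]
grip_width: 0.391
grip_force: 25.0
time: 4.98
position: [0.5152, -0.3174, 0.211]
tool_rot: [3.127, -0.285, 0.003]
ft_force: [0.1, -0.0, -1.3]
grip_width: 0.391
grip_force: 25.0
t 5.0 pos [ 0.5152 -0.3174  0.211 ] shift mm [-103.  -622.2   -0.2] turn -0.331 tilt [ 0.002 -0.002 -1.   ] w 0.391 gf 25.0 F [ 0.1 -0.  -1.3] q1,q7 [ 0.77 -1.3 ]
```

```bash
python3 -m crank '[[[-5.7,-34.6,0,0,1],[-5.7,-34.6,0,0,1],[-5.7,-34.6,0,0,1],[-5.7,-34.6,0,0,1],[-5.7,-34.6,0,0,1],[-5.7,-34.6,0,0,1],[-5.7,-34.6,0,0,1],[-5.7,-34.6,0,0,1],[-5.7,-34.6,0,0,1],[-5.7,-34.6,0,0,1]]]'; python3 -m crank '[[[-5.7,-34.6,0,0,1],[-5.7,-34.6,0,0,1],[-5.7,-34.6,0,0,1],[-5.7,-34.6,0,0,1],[0,0,0,-0.11,1],[0,0,0,-0.11,1],[0,0,0,-0.11,1],[0,0,0,0,1],[0,0,0,0,1],[0,0,0,0,1]]]'; python3 - <<'E'
from h import *; from bench import get_image
plan(.5262,.3132,.21,.15)
d=get_image("wrist"); cv2.imwrite("pics/w2.png",d["pixels"][:,:,::-1])
E
```

```text
time: 5.82
position: [0.5195, 0.035, 0.2074]
tool_rot: [3.128, -0.285, -0.006]
ft_force: [0.3, 0.5, -1.8]
grip_width: 0.394
grip_force: 25.0
time: 6.65
position: [0.5231, 0.1735, 0.2084]
tool_rot: [3.133, 0.229, -0.003]
ft_force: [0.3, 0.4, -1.5]
grip_width: 0.396
grip_force: 25.0
t 6.7 pos [0.5231 0.1735 0.2084] shift mm [  23.3 -137.7   -1.7] turn -0.004 tilt [-0.002 -0.001 -1.   ] w 0.396 gf 25.0 F [ 0.3  0.4 -1.5] q1,q7 [ 0.27 -1.89]
```

View pics/w2.png

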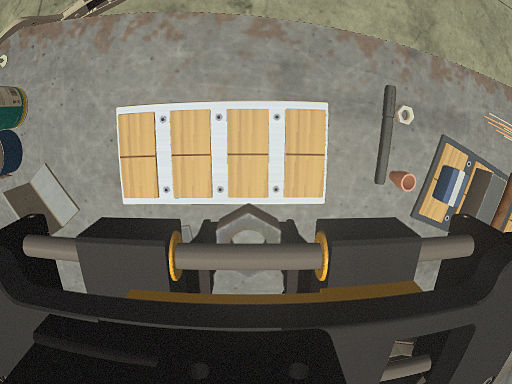

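The new rack's four pads are at about (139,155), (191,153), (248,153) and (305,153), all empty. The nut is held upright between the fingers at (248,235).

```bash
python3 - <<'E'
from h import *; from bench import get_image
s=ctrl.get_state(); d=get_image("wrist"); hsv=cv2.cvtColor(d["pixels"],cv2.COLOR_RGB2HSV)
w=cv2.morphologyEx(cv2.inRange(hsv,(8,60,110),(28,255,255)),cv2.MORPH_CLOSE,np.ones((5,5)))
C=[]
for x0,x1 in ((112,163),(164,219),(220,277),(278,332)):
    m=np.zeros_like(w); m[100:206,x0:x1]=w[100:206,x0:x1]; m=cv2.morphologyEx(m,cv2.MORPH_OPEN,np.ones((5,5)))
    r=rect(d,s,m,.014); print(r); C.append(r[0])
C=np.array(C); v=C[0]-C[3]; print("centre",C.mean(0),"yaw",np.arctan2(-v[0],v[1]),np.linalg.norm(v))
plan(.5262,.3132,.06,.15)
E
```

```text
(array([527.7, 313.7], dtype=float32), [49.79999923706055, 108.0], 0.15)
(array([538. , 244.9], dtype=float32), [49.599998474121094, 108.0999984741211], 0.147)
(array([548.1, 176.2], dtype=float32), [49.29999923706055, 108.0], 0.146)
(array([558.5, 107.2], dtype=float32), [49.70000076293945, 109.0], 0.15)
centre [543.075 210.5  ] yaw 0.14806096 208.78433
t 6.8 pos [0.5234 0.1737 0.209 ] shift mm [  23.2 -137.7  148.9] turn -0.003 tilt [-0.001 -0.    -1.   ] w 0.389 gf 25.0 F [-0.1 -0.   0.2] q1,q7 [ 0.27 -1.89]
```

```bash
python3 -m crank '[[[5.5,-34.5,0,0,1],[5.5,-34.5,0,0,1],[5.5,-34.5,0,0,1],[5.5,-34.5,0,0,1],[0,0,20,0,1],[0,0,30,0,1],[0,0,30,0,1],[0,0,30,0,1],[0,0,20,0,1],[0,0,10,0,1]]]'; python3 -m crank '[[[0,0,0,0,1],[0,0,0,0,1],[0,0,0,0,1]]]'; python3 -c "
from h import *
plan(.5255,.3135,.0165,.149)"
```

```text
time: 7.58
position: [0.5233, 0.3122, 0.066]
tool_rot: [3.131, 0.231, -0.007]
ft_force: [-0.4, -0.3, -1.0]
grip_width: 0.39
grip_force: 25.0
time: 7.83
position: [0.5261, 0.3146, 0.0713]
tool_rot: [-3.132, -0.233, -0.004]
ft_force: [-0.1, -0.5, -1.2]
grip_width: 0.393
grip_force: 25.0
t 7.8 pos [0.5261 0.3146 0.0713] shift mm [-0.9  1.1 54.8] turn -0.001 tilt [ 0.003  0.001 -1.   ] w 0.393 gf 25.0 F [-0.1 -0.5 -1.2] q1,q7 [-0.   -2.25]
```

```bash
python3 -m crank '[[[-1,1,20,0,1],[0,0,20,0,1],[0,0,10,0,1],[0,0,4.5,0,1],[0,0,0,0,1],[0,0,0,0,1],[0,0,0,0,1],[0,0,0,0,1]]]'; python3 -c "
from h import *
plan(.5255,.3135,.0157,.149)"
```

```text
time: 8.5
position: [0.5247, 0.3131, 0.0159]
tool_rot: [-3.132, -0.233, -0.002]
ft_force: [-0.2, 0.4, -2.7]
grip_width: 0.389
grip_force: 25.0
t 8.5 pos [0.5247 0.3131 0.0159] shift mm [ 0.8 -0.3  0.2] turn -0.000 tilt [ 0.001  0.001 -1.   ] w 0.389 gf 25.0 F [-0.2  0.4 -2.7] q1,q7 [-0.03 -2.28]
```

Release, lift, and travel to the bar.

```bash
python3 -m crank '[[[0,0,0,0,-0.26],[0,0,0,0,-0.26],[0,0,0,0,-0.26],[0,0,0,0,-0.26],[0,0,-15,0,-0.26],[0,0,-35,0,-0.26],[0,0,-38,0,-0.26],[0,0,-38,0,-0.26],[0,0,-38,0,-0.26],[0,0,-25,0,-0.26]]]' ; python3 -m crank '[[[0,0,0,0,-0.03],[0,0,0,0,-0.03]]]'; python3 -c "
from h import *
plan(.5285,-.2495,.20,-.185)"
```

```text
time: 9.33
position: [0.5249, 0.314, 0.2096]
tool_rot: [-3.131, -0.234, -0.008]
ft_force: [0.8, 0.2, 0.5]
grip_width: 0.63
grip_force: 0.0
time: 9.5
position: [0.5249, 0.3137, 0.2071]
tool_rot: [-3.131, -0.234, -0.007]
ft_force: [0.7, 0.1, -0.8]
grip_width: 0.554
grip_force: 0.0
t 9.5 pos [0.5249 0.3137 0.2071] shift mm [-80.1 557.5   6.1] turn 0.334 tilt [ 0.004  0.002 -1.   ] w 0.554 gf 0.0 F [ 0.7  0.1 -0.8] q1,q7 [ 0.04 -2.18]
```

```bash
python3 -m crank '[[[-5,34.8,0.4,0,-0.03],[-5,34.8,0.4,0,-0.03],[-5,34.8,0.4,0,-0.03],[-5,34.8,0.4,0,-0.03],[-5,34.8,0.4,0,-0.03],[-5,34.8,0.4,0,-0.03],[-5,34.8,0.4,0,-0.03],[-5,34.8,0.4,0,-0.03],[-5,34.8,0.4,0,-0.03],[-5,34.8,0.4,0,-0.03]]]'; python3 -m crank '[[[-5,34.8,0.4,0,-0.03],[-5,34.8,0.4,0,-0.03],[-5,34.8,0.4,0,-0.03],[-5,34.8,0.4,0,-0.03],[-5,34.8,0.4,0,-0.03],[-5,34.8,0.4,0,-0.03],[0,0,0,0.111,-0.03],[0,0,0,0.111,-0.03],[0,0,0,0.111,-0.03],[0,0,0,0,-0.03]]]';python3 -m crank '[[[0,0,20,0,-0.03],[0,0,30,0,-0.03],[0,0,30,0,-0.03],[0,0,25,0,-0.03],[0,0,15,0,-0.03],[0,0,0,0,-0.03],[0,0,0,0,-0.03],[0,0,0,0,-0.03]]]'; python3 -c "
from h import *
plan(.5285,-.2495,.016,-.185)"
```

```text
time: 10.33
position: [0.5249, -0.0405, 0.199]
tool_rot: [-3.133, -0.234, 0.003]
ft_force: [0.5, 0.3, 0.8]
grip_width: 0.511
grip_force: 0.0
time: 11.17
position: [0.5266, -0.2497, 0.1963]
tool_rot: [-3.127, 0.294, 0.004]
ft_force: [0.2, 0.2, 0.2]
grip_width: 0.514
grip_force: 0.0
time: 11.83
position: [0.5282, -0.2499, 0.0787]
tool_rot: [3.128, -0.286, 0.002]
ft_force: [0.2, 0.4, -0.2]
grip_width: 0.516
grip_force: 0.0
t 11.8 pos [ 0.5282 -0.2499  0.0787] shift mm [ 0.1 -0.5 62.7] turn 0.002 tilt [ 0.001 -0.001 -1.   ] w 0.516 gf 0.0 F [ 0.2  0.4 -0.2] q1,q7 [ 0.72 -1.46]
```

```bash
python3 -m crank '[[[0,0,20,0,-0.03],[0,0,25,0,-0.03],[0,0,13,0,-0.03],[0,0,5,0,-0.03],[0,0,0,0,-0.03],[0,0,0,0,-0.03],[0,0,0,0,-0.03]]]'; python3 -m crank '[[[0,0,0,0,1],[0,0,0,0,1],[0,0,0,0,1],[0,0,0,0,1],[0,0,0,0,1],[0,0,0,0,1],[0,0,0,0,1]]]' 30; python3 -m crank '[[[0,0,-10,0,1],[0,0,-25,0,1],[0,0,-35,0,1],[0,0,-35,0,1],[0,0,-35,0,1],[0,0,-35,0,1],[0,0,-20,0,1],[0,0,0,0,1],[0,0,0,0,1]]]'; python3 -c "
from h import *
plan(.5375,.2445,.21,.149)"
```

```text
time: 12.42
position: [0.5285, -0.2502, 0.0159]
tool_rot: [3.128, -0.288, 0.003]
ft_force: [0.1, -0.6, 0.2]
grip_width: 0.509
grip_force: 0.0
time: 13.0
position: [0.5279, -0.2487, 0.0148]
tool_rot: [-3.127, 0.288, -0.0]
ft_force: [-0.3, 4.4, 2.7]
grip_width: 0.224
grip_force: 30.0
time: 13.75
position: [0.5273, -0.2506, 0.2099]
tool_rot: [3.127, -0.29, 0.001]
ft_force: [-0.7, 0.0, -5.1]
grip_width: 0.228
grip_force: 30.0
t 13.8 pos [ 0.5273 -0.2506  0.2099] shift mm [ -81.  -488.6   -0.9] turn -0.334 tilt [ 0.001 -0.002 -1.   ] w 0.228 gf 30.0 F [-0.7  0.  -5.1] q1,q7 [ 0.74 -1.42]
```

```bash
python3 -m crank '[[[-5.8,-34.9,0,0,1],[-5.8,-34.9,0,0,1],[-5.8,-34.9,0,0,1],[-5.8,-34.9,0,0,1],[-5.8,-34.9,0,0,1],[-5.8,-34.9,0,0,1],[-5.8,-34.9,0,0,1],[-5.8,-34.9,0,0,1],[-5.8,-34.9,0,0,1],[-5.8,-34.9,0,0,1]]]'; python3 -m crank '[[[-5.8,-34.9,0,0,1],[-5.8,-34.9,0,0,1],[-5.8,-34.9,0,0,1],[-5.8,-34.9,0,0,1],[0,0,0,-0.111,1],[0,0,0,-0.111,1],[0,0,0,-0.111,1],[0,0,0,0,1],[0,0,0,0,1]]]';python3 -m crank '[[[0,0,20,0,1],[0,0,30,0,1],[0,0,30,0,1],[0,0,30,0,1],[0,0,15,0,1],[0,0,5,0,1],[0,0,0,0,1],[0,0,0,0,1],[0,0,0,0,1]]]'; python3 -c "
from h import *
plan(.537,.2445,.016,.149)"
```

```text
time: 14.58
position: [0.5324, 0.1046, 0.2064]
tool_rot: [3.127, -0.289, -0.008]
ft_force: [1.2, 0.1, -3.7]
grip_width: 0.226
grip_force: 30.0
time: 15.33
position: [0.5361, 0.2443, 0.2069]
tool_rot: [3.132, 0.228, -0.007]
ft_force: [-0.9, -0.3, -4.5]
grip_width: 0.228
grip_force: 30.0
time: 16.08
position: [0.5383, 0.246, 0.0811]
tool_rot: [-3.132, -0.232, -0.004]
ft_force: [-0.1, 0.8, -4.1]
grip_width: 0.226
grip_force: 30.0
t 16.1 pos [0.5383 0.246  0.0811] shift mm [-1.7  1.3 65.1] turn -0.001 tilt [ 0.003  0.001 -1.   ] w 0.226 gf 30.0 F [-0.1  0.8 -4.1] q1,q7 [ 0.14 -2.12]
```

```bash
python3 -m crank '[[[-1,1,25,0,1],[0,0,22,0,1],[0,0,12,0,1],[0,0,5.5,0,1],[0,0,0,0,1],[0,0,0,0,1],[0,0,0,0,1]]]'; python3 -c "
from h import *
plan(.537,.2445,.0155,.149)"
```

```text
time: 16.67
position: [0.5374, 0.2449, 0.0163]
tool_rot: [-3.132, -0.233, -0.004]
ft_force: [0.4, -0.4, -4.3]
grip_width: 0.224
grip_force: 30.0
t 16.7 pos [0.5374 0.2449 0.0163] shift mm [-0.5  0.3  0.8] turn -0.000 tilt [ 0.002  0.001 -1.   ] w 0.224 gf 30.0 F [ 0.4 -0.4 -4.3] q1,q7 [ 0.11 -2.16]
```

Release, lift, and go to the tube (opening about 60 mm, closure −0.38).

```bash
python3 -m crank '[[[0,0,1,0,-0.03],[0,0,0,0,-0.03],[0,0,0,0,-0.03],[0,0,0,0,-0.03],[0,0,-15,0,-0.03],[0,0,-35,0,-0.03],[0,0,-38,0,-0.03],[0,0,-38,0,-0.03],[0,0,-38,0,-0.03],[0,0,-25,0,-0.03]]]' ; python3 -m crank '[[[0,0,0,0,-0.38],[0,0,0,0,-0.38]]]'; python3 -c "
from h import *
plan(.5445,-.1785,.20,-.182)"
```

```text
time: 17.5
position: [0.5373, 0.2455, 0.2087]
tool_rot: [-3.131, -0.235, -0.009]
ft_force: [0.8, 0.8, 0.6]
grip_width: 0.512
grip_force: 0.0
time: 17.67
position: [0.5373, 0.2451, 0.2062]
tool_rot: [-3.132, -0.234, -0.008]
ft_force: [-0.4, 0.2, -1.3]
grip_width: 0.592
grip_force: 0.0
t 17.7 pos [0.5373 0.2451 0.2062] shift mm [-55.9 420.    5.8] turn 0.331 tilt [ 0.005  0.001 -1.   ] w 0.592 gf 0.0 F [-0.4  0.2 -1.3] q1,q7 [ 0.18 -2.05]
```

```bash
python3 -m crank '[[[-4.65,35,0.4,0,-0.38],[-4.65,35,0.4,0,-0.38],[-4.65,35,0.4,0,-0.38],[-4.65,35,0.4,0,-0.38],[-4.65,35,0.4,0,-0.38],[-4.65,35,0.4,0,-0.38],[-4.65,35,0.4,0,-0.38],[-4.65,35,0.4,0,-0.38],[-4.65,35,0.4,0,-0.38],[-4.65,35,0.4,0,-0.38]]]'; python3 -m crank '[[[-4.65,35,0.4,0,-0.38],[-4.65,35,0.4,0,-0.38],[0,0,0,0.11,-0.38],[0,0,0,0.11,-0.38],[0,0,0,0.11,-0.38],[0,0,0,0,-0.38],[0,0,0,0,-0.38]]]';python3 -m crank '[[[0,0,20,0,-0.38],[0,0,30,0,-0.38],[0,0,30,0,-0.38],[0,0,25,0,-0.38],[0,0,10,0,-0.38],[0,0,0,0,-0.38],[0,0,0,0,-0.38],[0,0,0,0,-0.38]]]'; python3 -c "
from h import *
plan(.5445,-.1785,.022,-.182)"
```

```text
time: 18.5
position: [0.541, -0.1103, 0.1981]
tool_rot: [-3.132, -0.234, 0.003]
ft_force: [0.7, -0.4, 1.1]
grip_width: 0.689
grip_force: 0.0
time: 19.08
position: [0.5428, -0.1791, 0.1975]
tool_rot: [-3.129, 0.279, 0.003]
ft_force: [0.2, 1.2, 0.0]
grip_width: 0.686
grip_force: 0.0
time: 19.75
position: [0.5448, -0.1796, 0.0851]
tool_rot: [3.128, -0.283, 0.004]
ft_force: [0.2, -0.9, -0.3]
grip_width: 0.688
grip_force: 0.0
t 19.8 pos [ 0.5448 -0.1796  0.0851] shift mm [-0.7 -1.  63.1] turn 0.002 tilt [ 0.003 -0.001 -1.   ] w 0.688 gf 0.0 F [ 0.2 -0.9 -0.3] q1,q7 [ 0.69 -1.6 ]
```

```bash
python3 -m crank '[[[0,-1,20,0,-0.38],[0,0,25,0,-0.38],[0,0,15,0,-0.38],[0,0,5,0,-0.38],[0,0,0,0,-0.38],[0,0,0,0,-0.38],[0,0,0,0,-0.38]]]'; python3 -m crank '[[[0,0,0,0,1],[0,0,0,0,1],[0,0,0,0,1],[0,0,0,0,1],[0,0,0,0,1],[0,0,0,0,1]]]' 30; python3 -m crank '[[[0,0,-10,0,1],[0,0,-25,0,1],[0,0,-35,0,1],[0,0,-35,0,1],[0,0,-35,0,1],[0,0,-35,0,1],[0,0,-20,0,1],[0,0,0,0,1],[0,0,0,0,1]]]'; python3 -c "
from h import *
plan(.5475,.1755,.21,.149)"
```

```text
time: 20.33
position: [0.5452, -0.1788, 0.0203]
tool_rot: [3.128, -0.284, 0.005]
ft_force: [0.7, -0.3, 0.1]
grip_width: 0.69
grip_force: 0.0
time: 20.83
position: [0.544, -0.1782, 0.0188]
tool_rot: [-3.129, 0.284, -0.001]
ft_force: [-0.6, 1.8, 3.2]
grip_width: 0.454
grip_force: 30.0
time: 21.58
position: [0.5438, -0.1786, 0.2141]
tool_rot: [3.128, -0.284, 0.002]
ft_force: [-0.1, 0.2, -3.9]
grip_width: 0.458
grip_force: 30.0
t 21.6 pos [ 0.5438 -0.1786  0.2141] shift mm [ -60.2 -349.     3.7] turn -0.330 tilt [ 0.001 -0.001 -1.   ] w 0.458 gf 30.0 F [-0.1  0.2 -3.9] q1,q7 [ 0.71 -1.56]
```

```bash
python3 -m crank '[[[-6,-34.9,0,0,1],[-6,-34.9,0,0,1],[-6,-34.9,0,0,1],[-6,-34.9,0,0,1],[-6,-34.9,0,0,1],[-6,-34.9,0,0,1],[-6,-34.9,0,0,1],[-6,-34.9,0,0,1],[-6,-34.9,0,0,1],[-6,-34.9,0,0,1]]]'; python3 -m crank '[[[0,0,0,-0.11,1],[0,0,0,-0.11,1],[0,0,0,-0.11,1],[0,0,0,0,1],[0,0,0,0,1]]]';python3 -m crank '[[[0,0,20,0,1],[0,0,30,0,1],[0,0,30,0,1],[0,0,30,0,1],[0,0,15,0,1],[0,0,5,0,1],[0,0,0,0,1],[0,0,0,0,1],[0,0,0,0,1]]]'; python3 -c "
from h import *
plan(.547,.1755,.0203,.149)"
```

```text
time: 22.42
position: [0.5457, 0.1766, 0.2105]
tool_rot: [3.127, -0.284, -0.007]
ft_force: [0.9, 0.1, -2.7]
grip_width: 0.458
grip_force: 30.0
time: 22.83
position: [0.5463, 0.1751, 0.2111]
tool_rot: [3.133, 0.229, -0.006]
ft_force: [-0.4, -0.2, -4.0]
grip_width: 0.456
grip_force: 30.0
time: 23.58
position: [0.5486, 0.1762, 0.0848]
tool_rot: [-3.133, -0.232, -0.004]
ft_force: [-0.4, -0.2, -2.2]
grip_width: 0.453
grip_force: 30.0
t 23.6 pos [0.5486 0.1762 0.0848] shift mm [-1.9  0.4 64.5] turn -0.001 tilt [ 0.002  0.001 -1.   ] w 0.453 gf 30.0 F [-0.4 -0.2 -2.2] q1,q7 [ 0.27 -1.99]
```

```bash
python3 -m crank '[[[-1,0,25,0,1],[0,0,22,0,1],[0,0,12,0,1],[0,0,5,0,1],[0,0,0,0,1],[0,0,0,0,1],[0,0,0,0,1]]]'; python3 -c "
from h import *
plan(.547,.1755,.02,.149)"
```

```text
time: 24.17
position: [0.5476, 0.176, 0.0205]
tool_rot: [-3.133, -0.233, -0.004]
ft_force: [-0.1, 0.6, -3.1]
grip_width: 0.456
grip_force: 30.0
t 24.2 pos [0.5476 0.176  0.0205] shift mm [-0.7  0.4  0.5] turn -0.000 tilt [ 0.002  0.001 -1.   ] w 0.456 gf 30.0 F [-0.1  0.6 -3.1] q1,q7 [ 0.24 -2.04]
```

```bash
python3 -m crank '[[[0,0,0.5,0,-0.38],[0,0,0,0,-0.38],[0,0,0,0,-0.38],[0,0,0,0,-0.38],[0,0,-15,0,-0.38],[0,0,-35,0,-0.38],[0,0,-38,0,-0.38],[0,0,-38,0,-0.38],[0,0,-38,0,-0.38],[0,0,-25,0,-0.38]]]' ; python3 -m crank '[[[0,0,0,0,-0.26],[0,0,0,0,-0.26]]]'; python3 -c "
from h import *
plan(.554,-.1135,.20,-.19)"
```

```text
time: 25.0
position: [0.5476, 0.1764, 0.2122]
tool_rot: [-3.132, -0.234, -0.008]
ft_force: [1.2, 1.1, 0.6]
grip_width: 0.691
grip_force: 0.0
time: 25.17
position: [0.5476, 0.176, 0.2098]
tool_rot: [3.133, 0.233, 0.006]
ft_force: [-0.3, -0.5, -0.6]
grip_width: 0.648
grip_force: 0.0
t 25.2 pos [0.5476 0.176  0.2098] shift mm [-36.6 287.3   9.8] turn 0.339 tilt [ 0.004  0.    -1.   ] w 0.648 gf 0.0 F [-0.3 -0.5 -0.6] q1,q7 [ 0.32 -1.92]
```

8 rows of (−4.6, 35.9), then down onto the block.

```bash
python3 -m crank '[[[-4.6,35.9,1,0,-0.26],[-4.6,35.9,1,0,-0.26],[-4.6,35.9,1,0,-0.26],[-4.6,35.9,1,0,-0.26],[-4.6,35.9,1,0,-0.26],[-4.6,35.9,1,0,-0.26],[-4.6,35.9,1,0,-0.26],[-4.6,35.9,1,0,-0.26]]]'; python3 -m crank '[[[0,0,0,0.113,-0.26],[0,0,0,0.113,-0.26],[0,0,0,0.113,-0.26],[0,0,0,0,-0.26],[0,0,0,0,-0.26]]]';python3 -m crank '[[[0,0,20,0,-0.26],[0,0,30,0,-0.26],[0,0,30,0,-0.26],[0,0,25,0,-0.26],[0,0,10,0,-0.26],[0,0,0,0,-0.26],[0,0,0,0,-0.26],[0,0,0,0,-0.26]]]'; python3 -c "
from h import *
plan(.554,-.1135,.018,-.19)"
```

```text
time: 25.83
position: [0.5514, -0.1157, 0.1981]
tool_rot: [-3.132, -0.233, 0.004]
ft_force: [-0.4, 0.1, 0.3]
grip_width: 0.627
grip_force: 0.0
time: 26.25
position: [0.5519, -0.1138, 0.1984]
tool_rot: [-3.128, 0.293, 0.004]
ft_force: [-0.1, 0.0, 0.3]
grip_width: 0.632
grip_force: 0.0
time: 26.92
position: [0.5541, -0.114, 0.0865]
tool_rot: [3.127, -0.297, 0.004]
ft_force: [-0.1, -0.9, 0.4]
grip_width: 0.632
grip_force: 0.0
t 26.9 pos [ 0.5541 -0.114   0.0865] shift mm [-0.4 -0.4 68.5] turn 0.001 tilt [ 0.003 -0.001 -1.   ] w 0.632 gf 0.0 F [-0.1 -0.9  0.4] q1,q7 [ 0.64 -1.74]
```

```bash
python3 -m crank '[[[0,0,20,0,-0.26],[0,0,25,0,-0.26],[0,0,18,0,-0.26],[0,0,5,0,-0.26],[0,0,0,0,-0.26],[0,0,0,0,-0.26],[0,0,0,0,-0.26]]]'; python3 -m crank '[[[0,0,0,0,1],[0,0,0,0,1],[0,0,0,0,1],[0,0,0,0,1],[0,0,0,0,1],[0,0,0,0,1]]]' 30; python3 -m crank '[[[0,0,-10,0,1],[0,0,-25,0,1],[0,0,-35,0,1],[0,0,-35,0,1],[0,0,-35,0,1],[0,0,-35,0,1],[0,0,-20,0,1],[0,0,0,0,1],[0,0,0,0,1]]]'; python3 -c "
from h import *
plan(.5578,.1067,.21,.149)"
```

```text
time: 27.5
position: [0.5544, -0.1142, 0.0188]
tool_rot: [3.127, -0.298, 0.005]
ft_force: [-0.1, -1.0, -0.1]
grip_width: 0.631
grip_force: 0.0
time: 28.0
position: [0.5538, -0.113, 0.0177]
tool_rot: [-3.127, 0.297, -0.003]
ft_force: [1.2, 3.2, 5.8]
grip_width: 0.399
grip_force: 30.0
time: 28.75
position: [0.5524, -0.1149, 0.2122]
tool_rot: [3.126, -0.3, 0.001]
ft_force: [-0.9, 0.2, -2.6]
grip_width: 0.401
grip_force: 30.0
t 28.8 pos [ 0.5524 -0.1149  0.2122] shift mm [ -36.8 -218.6    1.9] turn -0.340 tilt [ 0.    -0.002 -1.   ] w 0.401 gf 30.0 F [-0.9  0.2 -2.6] q1,q7 [ 0.67 -1.69]
```

```bash
python3 -m crank '[[[-6.2,-36.5,0,0,1],[-6.2,-36.5,0,0,1],[-6.2,-36.5,0,0,1],[-6.2,-36.5,0,0,1],[-6.2,-36.5,0,0,1],[-6.2,-36.5,0,0,1],[0,0,0,-0.113,1],[0,0,0,-0.113,1],[0,0,0,-0.113,1],[0,0,0,0,1]]]';python3 -m crank '[[[0,0,20,0,1],[0,0,30,0,1],[0,0,30,0,1],[0,0,30,0,1],[0,0,15,0,1],[0,0,5,0,1],[0,0,0,0,1],[0,0,0,0,1],[0,0,0,0,1]]]'; python3 -c "
from h import *
plan(.5578,.1067,.0188,.149)"
```

```text
time: 29.58
position: [0.5558, 0.1075, 0.2088]
tool_rot: [3.132, 0.239, -0.009]
ft_force: [-0.7, -0.3, -2.1]
grip_width: 0.4
grip_force: 30.0
time: 30.33
position: [0.5585, 0.1083, 0.083]
tool_rot: [-3.133, -0.232, -0.003]
ft_force: [0.4, 0.2, -2.2]
grip_width: 0.399
grip_force: 30.0
t 30.3 pos [0.5585 0.1083 0.083 ] shift mm [-1.1  1.5 64.2] turn -0.001 tilt [ 0.002  0.    -1.   ] w 0.399 gf 30.0 F [ 0.4  0.2 -2.2] q1,q7 [ 0.38 -1.86]
```

```bash
python3 -m crank '[[[-0.5,1,25,0,1],[0,0,22,0,1],[0,0,12,0,1],[0,0,5,0,1],[0,0,0,0,1],[0,0,0,0,1],[0,0,0,0,1],[0,0,0,0,1]]]'; python3 -m crank '[[[0,0,0.5,0,-0.26],[0,0,0,0,-0.26],[0,0,0,0,-0.26],[0,0,0,0,-0.26],[0,0,-15,0,-0.26],[0,0,-35,0,-0.26],[0,0,-38,0,-0.26],[0,0,-38,0,-0.26],[0,0,-38,0,-0.26],[0,0,-25,0,-0.26]]]' ; python3 -c "
from h import *
plan(.47,.19,.3,.149)"
```

```text
time: 31.0
position: [0.558, 0.1073, 0.0187]
tool_rot: [3.133, 0.233, 0.003]
ft_force: [-0.2, -0.1, -2.0]
grip_width: 0.399
grip_force: 30.0
time: 31.83
position: [0.5584, 0.1078, 0.2106]
tool_rot: [3.133, 0.234, 0.008]
ft_force: [1.3, 0.6, 0.7]
grip_width: 0.631
grip_force: 0.0
t 31.8 pos [0.5584 0.1078 0.2106] shift mm [-74.8 -94.4 -89.8] turn 0.000 tilt [ 0.005  0.    -1.   ] w 0.631 gf 0.0 F [1.3 0.6 0.7] q1,q7 [ 0.43 -1.78]
```

Back off for a check view.

```bash
python3 -m crank '[[[0,0,-30,0,-0.26],[0,0,-30,0,-0.26],[0,0,-30,0,-0.26],[-25,-31,0,0,-0.26],[-25,-31,0,0,-0.26],[-25,-31,0,0,-0.26],[0,0,0,0,-0.26],[0,0,0,0,-0.26],[0,0,0,0,-0.26],[0,0,0,0,-0.26]]]'; python3 - <<'E'
from h import *; from bench import get_image
s=ctrl.get_state(); d=get_image("wrist"); print(s["position"])
cv2.imwrite("pics/w3.png",d["pixels"][60:240,60:400,::-1].repeat(2,0).repeat(2,1)); np.savez("w3.npz",p=s["position"],r=s["tool_rot"],im=d["pixels"])
E
```

```text
time: 32.67
position: [0.47, 0.1868, 0.2962]
tool_rot: [3.133, 0.231, -0.0]
ft_force: [-0.0, -0.8, 0.0]
grip_width: 0.632
grip_force: 0.0
[0.47   0.1868 0.2962]
```

View pics/w3.png

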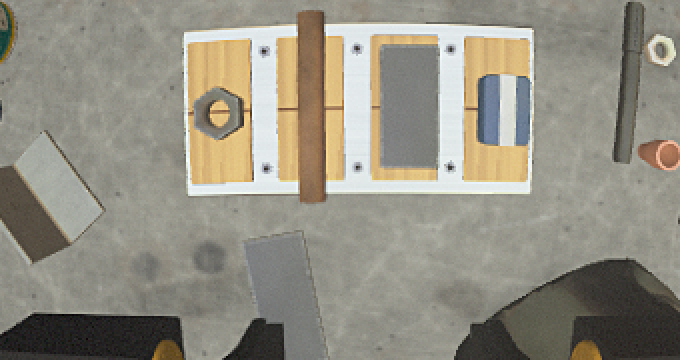

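The view shows nut, bar, tube and block, left to right, all flat and across the row (crop pixels (218,112), (312,107), (409,106), (504,110)). I'll check the offsets in the rack frame.

```bash
python3 - <<'E'
from h import *; from bench import get_image
s=ctrl.get_state(); d=get_image("wrist")
c=np.array([.5428,.2101]);a=.149;M=np.array([[np.cos(a),-np.sin(a)],[np.sin(a),np.cos(a)]])
for n,u,z,ty in (("nut",(218,112),.033,105),("bar",(312,107),.034,35),("tube",(409,106),.054,-35),("block",(504,110),.044,-105)):
    print(n,((wray(d,s,np.array(u)/2+60,z)[0]-c)@M*1000-[0,ty]).round(1))
st=ctrl.get_state(); print(st["time"],abs(st["qd"]).max())
E
```

```text
nut [-1.4 -5. ]
bar [-0.2 -4. ]
tube [-0.4 -1.4]
block [-1.6  1.4]
32.7667 0.004285705238604725
```

All parts are within about 5 mm of their pad centres and the arm is clear, so I'm handing in.

```bash
python3 -c "
from bench import job
print(job.close_job())"
```

```text
the job is handed in; nothing more can be done
None
```

All four parts are on the new rack in reverse order (left to right: nut, bar, tube, block), each within about 5 mm of its pad centre in the last wrist view; the gripper is clear and the job was handed in at about 33 s, though the hand-in returned no verdict.

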